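# Stack the battery tin, seat its double lid and keep the outer cap in hand

## Robot

A 6-joint arm with a two-finger parallel gripper is mounted at the origin on the work surface. World frame = base frame: x ahead of the robot, y to its left, z up, the work surface at z = 0. Lengths are in m, angles in rad, forces in N, time in s.
With the tool pointing down it reaches from about 0.425 to 0.95 m from the base axis. Payload 3.5 kg.
Tool frame: the origin (TCP) lies at the very end of the fingers, on their centre line; the grasp point (between the pads) lies 19 mm behind it (ctrl.grip_point_offset is the distance from the TCP to the grasp point, in m); z points along the fingers, y is the line along which they close (so a half turn about z gives the same grasp; the last joint's range is limited). The gripper opens to 85 mm and grips with 20 to 120 N. Pads are 22 mm wide; open, the fingers measure 114 mm over their backs; the gripper's body (76 mm by 85 mm) begins 54 mm behind the grasp point. The pads swing forward as they close: fully open they stand 13 mm farther back than shut.
Start: joints at [1.041, 0.286, 1.577, -0, 1.279, -0.15], TCP at [0.25, 0.627, 0.231] pointing down, gripper open.
Joint ranges: [-2.77, 2.77], [-0.9, 2.22], [0.21, 2.48], [-1.53, 4.67], [0.24, 2.81], [-2.84, 2.84]. Speed limits (rad/s): [2.79, 2.79, 3.14, 3.14, 3.14, 3.14].

## Interface

Orientations are given as a unit quaternion [x, y, z, w].
In Python, from plant import telemetry, vision, ctrl gives the robot as it stands.
- The arm moves only by the tool arm_command, never from a script. Its argument "series" is one flat list of numbers, 7 for each row, row after row: the shift along the tool's x, y, z in cm, then the turn, a rotation vector about the tool's x, y, z in degrees, then the closure, from 0 (fully open) to 1 (shut). A call has 1 to 10 rows; each row is the pose to reach, as a shift and turn from the pose commanded when the call began, along the tool's axes at that moment; what a row does not reach only later rows make up. A row lasts 1/12 s, in which the tool goes at most 41.7 mm and 7.16 degrees, less where a joint would pass 70% of its speed; a pose out of reach is approached as far as the arm can. A call with a gripper value outside its range is refused whole. The fingers move at their own pace and stop on an object; "force" is the grip in N (left out, the last holds). Time passes only in rows, so rows that repeat a pose let the fingers close. It gives the time, the measured TCP pose, the force, the opening and the grip force at its end, in the units of the state.
- telemetry.get_state(): the state, without advancing time (a new reading comes with each control period).
- vision.read_camera(name): name is "side" or "top"; returns a dict with "color" (384x512x3 uint8, blue, green, red), "K" (3x3 intrinsics, pixels), "rvec" (rotation vector, rad) and "tvec" (3), from world to camera coordinates, as OpenCV has them. Camera axes: x right, y down, z forward; pixel columns grow to the right and rows downward; lengths in m; the calibration is good to about 2 mm. A picture is of the moment at which its call begins. There is no depth.
- ctrl.sign_off(): hands the job in; it is judged then, once.
The state is a dict: "time": time; "qpos": joint angles; "dq": joint speeds; "joint_efforts": joint torques, N m; "eef_pos": TCP position; "tcp_rot": TCP orientation; "contact_force": force on the tool from outside, world axes, zero at the start; "wrist_torque": the same for the moment, N m; "opening": opening from 0.0 (shut) to 1.0 (fully open); "finger_force": force on a finger pad.
Only numpy, scipy, OpenCV 4.12 (cv2) and the standard library are available. Lean on these libraries where they do the work, as an engineer would, in place of code of your own. Each camera call takes 0.05 s, during which the arm holds its last target. There are 200 camera calls.

## Task

Set the open battery tin squarely and centred on the closed case in the tray, let go, then lower the nested pair of lids (inner lid with the outer cap still on it) onto the tin until the inner lid is fully seated in its mouth, and let go. Then lift the outer cap alone straight off, leaving the inner lid seated and undisturbed, and finish while holding the cap level over the tin, about 10 cm above where it sat. Do not drop the tin or the lids, and leave the case, the glass cube and the fidget toy where they are.

Things in the scene. Friction and masses are not known exactly. Their poses are not given: they have to be found in the camera images.
- case_top (a point): Closed dark steel case, 70 (x) x 104 (y) x 45 mm high, 0.5 kg, loose, standing in a white ceramic tray fixed to the console (tray 130 x 160 mm, floor 6 mm, rim 12 mm high). This point is the centre of its flat top; z up, x along its short side, y along its long side.
- tin_center (a point): Open-topped bare aluminium tin with three battery cells on its floor, 48 (x) x 80 (y) x 50 mm high, walls 3 mm thick (mouth 42 x 74 mm), about 0.2 kg, loose; it can be gripped from above across its 48 mm width. This point is its centre, 25 mm above its underside; z up, x along the short side, y along the long side.
- inner_knob (a point): Upright steel bar knob, 16 (x) x 30 (y) mm, on the inner lid, rising 31 mm above its plate and, through the slot of the nested cap, 28 mm above the cap's top. Point on the knob's axis: 35 mm above the plug's underside, 14 mm below the knob's top, 14 mm above the nested cap's top; z up, x short side, y long side. With the lid seated it is 46 mm above the tin's centre.
- cap_center (a point): Outer cap, bare steel, 0.09 kg: upside-down shallow box, outside 62 (x) x 94 (y) x 16 mm high, walls 2 mm, top 3 mm with a slot 24 x 38 mm in the middle for the knob. Can be gripped from above across its 62 mm width, fingers astride the knob. Point at its centre, 8 mm below its top and 8 mm above its lower edge; z up, x short side, y long side.
- tin: The same tin; origin at the centre of its underside.
- inner_lid: Inner lid, bare aluminium, 0.12 kg, loose; origin at the centre of its underside. Plug 36 x 68 mm, 14 mm deep; on it a plate 52 x 84 x 4 mm that rests on the tin's rim when seated; then the knob. At the start it stands on the console on its plug with the cap nested over it; gripped by the knob it carries the loose cap along.
- cap: The same cap; origin at the centre of its lower edge plane. Nested, it lies loose on the inner lid's plate (3 mm of play all round), its skirt reaching 9 mm below the plate's underside, so around the outside of the tin's rim.
- glass_cube: Bystander: clear glass cube, 45 mm; origin at the centre of its underside.
- fidget: Bystander: flat three-lobed yellow plastic fidget toy, about 74 mm across and 10 mm high; origin at the centre of its underside.
Things that resemble listed ones, but are neither listed nor needed, are in the scene too. Of the things shaped like the cap, the bare steel one is meant.

How it is judged:
On the way, in this order (a step that is already met when the one before it is completed fails the run):
1. the tin stands squarely on the case and is let go (horizontal distance between tin_center and case_top below 0.01 m and z of tin_center in the frame of case_top between 0.022 and 0.028 m and angle between the x axis of tin_center and the x axis of case_top, either way round below 0.14 rad and angle between tin_center's own z axis and vertical below 0.05 rad and contact force between the fingers and tin below 0.1 N), for 0.2 s.
2. the nested lids are seated on the tin and the knob is let go (horizontal distance between tin_center and case_top below 0.01 m and z of tin_center in the frame of case_top between 0.022 and 0.028 m and angle between the x axis of tin_center and the x axis of case_top, either way round below 0.14 rad and angle between tin_center's own z axis and vertical below 0.05 rad and z of inner_knob in the frame of tin_center between 0.042 and 0.049 m and horizontal distance between inner_knob and tin_center below 0.007 m and angle between the x axis of inner_knob and the x axis of tin_center, either way round below 0.2 rad and angle between inner_knob's own z axis and vertical below 0.06 rad and z of cap_center in the frame of inner_knob below -0.018 m and horizontal distance between cap_center and inner_knob below 0.009 m and contact force between the fingers and inner_lid below 0.1 N), for 0.2 s.
At the end, for the whole second after the job is handed in: Tin upright on the case (within 10 mm of centre, 8 degrees of square); inner lid seated in it (plate on the rim within 3 mm, level, centred within 7 mm), untouched; cap held at rest by the fingers alone, level within 11 degrees, within 60 mm of the tin's axis, 70 to 182 mm above where it sat (all of step 1 and z of inner_knob in the frame of tin_center between 0.042 and 0.049 m and horizontal distance between inner_knob and tin_center below 0.007 m and angle between the x axis of inner_knob and the x axis of tin_center, either way round below 0.2 rad and angle between inner_knob's own z axis and vertical below 0.06 rad and z of cap_center in the frame of inner_knob between 0.048 and 0.16 m and horizontal distance between cap_center and tin_center below 0.06 m and angle between cap_center's own z axis and vertical below 0.2 rad and contact force between the fingers and cap above 1 N and contact force between cap and inner_lid below 0.05 N and contact force between cap and tin below 0.05 N and contact force between the fingers and inner_lid below 0.1 N and linear speed of each of cap, inner_lid below 0.03 m/s); the arm keeps its last pose, push and grip.
It fails at once if the cap is lifted off the inner lid while the inner lid is not seated in the tin, or pulls the inner lid out of its seat (z of cap_center in the frame of inner_knob above -0.01 m and not (z of inner_knob in the frame of tin_center between 0.042 and 0.049 m and horizontal distance between inner_knob and tin_center below 0.007 m and angle between the x axis of inner_knob and the x axis of tin_center, either way round below 0.2 rad and angle between inner_knob's own z axis and vertical below 0.06 rad)).
It fails at once if the tin or the lids are dropped ((contact force between the fingers and tin below 0.01 N and linear speed of tin above 0.5 m/s) or ((contact force between the fingers and inner_lid below 0.01 N and linear speed of inner_lid above 0.5 m/s) and contact force between the fingers and cap below 0.01 N) or ((contact force between the fingers and cap below 0.01 N and linear speed of cap above 0.5 m/s) and contact force between the fingers and inner_lid below 0.01 N)).
It fails at once if the case is pushed from its place (distance of case_top from where it was at the start of the episode above 0.012 m).
It fails at once if the glass cube or the fidget toy is disturbed (distance of any of glass_cube, fidget from where it was at the start of the episode above 0.012 m).
It also fails if it takes over 72 s, if anything falls off the work surface, if the arm or the gripper's body presses on something with over 40 N, if the wrist force passes 120 N, or if a joint passes its speed limit or range.

## Working session

There is one attempt and no reset: what is moved stays moved. The work goes in short steps, Python scripts to look and compute and a tool call to move; the robot and the scene stay as the last step left them, time stands still between calls to the robot, and variables do not carry over. Pictures are saved under pics/ and viewed, at most 10 in all, crops included, and the job is handed in when it is done.

Besides the shell and the picture viewer there is one more tool, called after "Call:" as name(argument=value, ...) on one line, values as JSON. arm_command: Moves the arm, as the interface text tells. Its arguments: {"type":"object","properties":{"series":{"type":"array","items":{"type":"number"}},"force":{"type":"number"}},"required":["series"]}

```bash
mkdir -p pics; ls; cat > h.py <<'E'
import sys; sys.path.insert(0,'.')
from plant import telemetry, vision, ctrl
import numpy as np, cv2, pickle
from scipy.spatial.transform import Rotation as R
def shot(n,tag):
    c=vision.read_camera(n); cv2.imwrite(f'pics/{n}_{tag}.png',c['color']); pickle.dump(c,open(f'{n}_{tag}.pkl','wb')); return c
def load(n,tag): return pickle.load(open(f'{n}_{tag}.pkl','rb'))
def onz(c,uv,z):
    uv=np.array(uv,float).reshape(-1,2); Rm=cv2.Rodrigues(np.array(c['rvec'],float))[0]; t=np.array(c['tvec'],float).ravel()
    d=np.c_[uv,np.ones(len(uv))]@np.linalg.inv(c['K']).T@Rm; o=-Rm.T@t
    return o+d*((z-o[2])/d[:,2])[:,None]
def proj(c,p): return cv2.projectPoints(np.array(p,float).reshape(-1,1,3),np.array(c['rvec'],float),np.array(c['tvec'],float),c['K'],None)[0].reshape(-1,2)
E
python3 - <<'E'
from h import *
a=shot('top','0');b=shot('side','0')
im=np.hstack([a['color'],b['color']]); cv2.imwrite('pics/t0.png',cv2.resize(a['color'],(800,600),interpolation=cv2.INTER_CUBIC)); cv2.imwrite('pics/s0.png',cv2.resize(b['color'],(800,600),interpolation=cv2.INTER_CUBIC))
for c in(a,b):
    Rm=cv2.Rodrigues(np.array(c['rvec'],float))[0];print(-Rm.T@np.ravel(c['tvec']),Rm[2],c['K'][0,0])
s=telemetry.get_state();print(s['time'],s['eef_pos'],R.from_quat(s['tcp_rot']).as_matrix().round(3),s['opening'],ctrl.grip_point_offset)
E
```

```text
pics
[0.43199518 0.07039413 0.92359446] [ 0.12193392 -0.00582082 -0.99252115] 383.3799428251532
[0.47851103 0.80636205 0.98357849] [ 0.03833592 -0.62808515 -0.77719972] 491.73568993582734
0.1 [0.24993506 0.62640555 0.23010276] [[-0.929  0.371 -0.001]
 [ 0.371  0.929 -0.002]
 [ 0.    -0.002 -1.   ]] 1.0028196228522117 0.0187
```

View pics/t0.png

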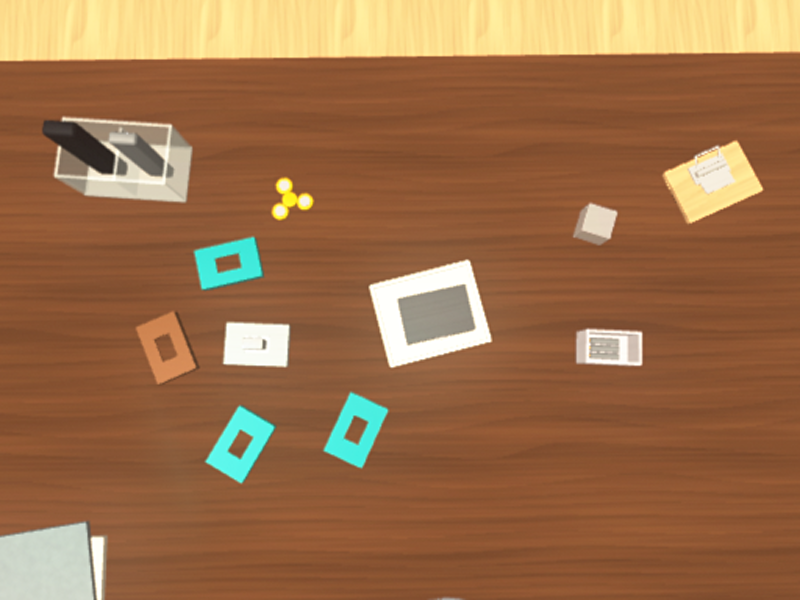

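View pics/s0.png

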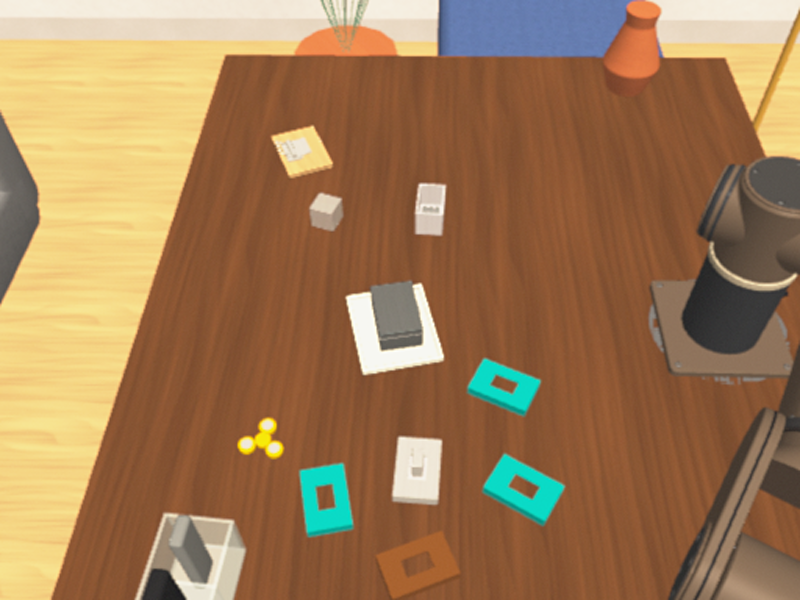

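The top view (800x600) shows the tin at (609,347), the case in the white tray at (437,315) and the bare lid pair at (257,345). The side view shows them at (430,210), (397,312) and (417,470). Next I'll enlarge these three for corner readings.

```bash
python3 - <<'E'
from h import *
rows=[]
for n,cs in(('top',[(390,222),(279,202),(164,220)]),('side',[(275,134),(254,202),(267,301)])):
    im=load(n,'0')['color'];o=[]
    for x,y in cs:
        k=im[y-27:y+27,x-27:x+27]; o.append(cv2.resize(k,(266,266),interpolation=cv2.INTER_CUBIC)); print(n,x-27,y-27)
    rows.append(np.hstack(o))
m=np.vstack(rows)
for i in range(0,m.shape[1],49): pass
cv2.imwrite('pics/c0.png',m); 
E
```

```text
top 363 195
top 252 175
top 137 193
side 248 107
side 227 175
side 240 274
```

View pics/c0.png

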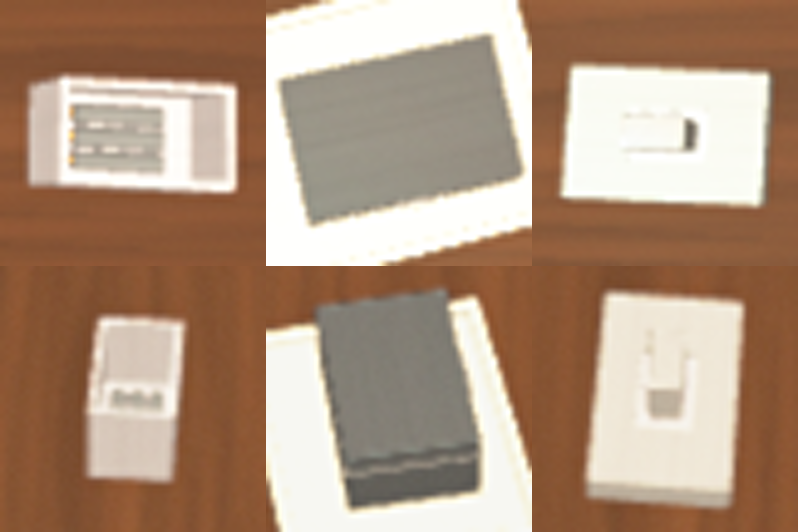

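The crops show the rim and top corners clearly. The tin's rim runs (62,76)-(237,191) in the top view, the case top (281,79)-(523,174), and the cap top (570,66)-(765,205).

```bash
cat >> h.py <<'E'
def rect(c,uv,z):
    P=onz(c,uv,z)[:,:2]; ctr=P.mean(0); s=[np.linalg.norm(P[i]-P[(i+1)%4]) for i in range(4)]
    # long axis direction
    e=(P[1]-P[0])+(P[2]-P[3]); f=(P[2]-P[1])+(P[3]-P[0])
    L=e if np.linalg.norm(e)>np.linalg.norm(f) else f
    a=np.degrees(np.arctan2(L[1],L[0]))%180
    print(ctr.round(4),'long ang',a.round(1),'sides',np.round(s,4)); return ctr,a
E
python3 - <<'E'
from h import *
D={'top':((363,195,[(62,76),(238,84),(237,191),(62,186)],.05),(252,175,[(15,79),(225,35),(257,174),(44,225)],.051),(137,193,[(38,66),(239,72),(233,205),(30,197)],.021)),
'side':((248,107,[(100,52),(185,54),(177,149),(88,145)],.05),(227,175,[(51,42),(180,24),(214,177),(79,197)],.051),(240,274,[(72,26),(211,34),(201,229),(56,218)],.021))}
for n in D:
    c=load(n,'0')
    for x,y,p,z in D[n]: rect(c,(np.array(p)+.5)*54/266-.5+[x,y],z)
# bystanders rough
a=load('top','0'); print(onz(a,np.array([(292,200)])*.64,.01), onz(a,np.array([(596,224)])*.64,.02))
E
```

```text
[ 0.4719 -0.2498] long ang 87.1 sides [0.0818 0.0495 0.0807 0.0509]
[0.524  0.0089] long ang 101.9 sides [0.1004 0.0666 0.1016 0.0693]
[0.485  0.2783] long ang 87.2 sides [0.0963 0.0634 0.0965 0.0625]
[ 0.4702 -0.2493] long ang 86.5 sides [0.0496 0.0811 0.0501 0.0797]
[0.5234 0.0119] long ang 100.9 sides [0.068  0.1036 0.0676 0.1038]
[0.4831 0.2801] long ang 87.7 sides [0.0637 0.0972 0.0629 0.0963]
[[0.71023062 0.22820355 0.01      ]] [[ 0.66296927 -0.24377563  0.02      ]]
```

```bash
cat >> h.py <<'E'
def plan(*wps):
    "wps: (x,y,z,tool-y angle deg) -> shift cm, rotvec deg in current tool axes"
    s=telemetry.get_state(); R0=R.from_quat(s['tcp_rot']); p0=np.array(s['eef_pos'])
    y=R0.as_matrix()[:,1]
    print('t',round(s['time'],2),'p',p0.round(4),'yaw',np.degrees(np.arctan2(y[1],y[0])).round(2),'F',np.round(s['contact_force'],1),'op',round(s['opening'],3),'ff',s['finger_force'])
    for x,yy,z,a in wps:
        a=np.radians(a); ty=np.array([np.cos(a),np.sin(a),0]); tz=np.array([0,0,-1.]); Rt=R.from_matrix(np.c_[np.cross(ty,tz),ty,tz])
        print((R0.inv().apply(np.array([x,yy,z])-p0)*100).round(2),np.degrees((R0.inv()*Rt).as_rotvec()).round(2))
E
python3 - <<'E'
from h import *
plan((.5,.1,.2,-3.2),(.471,-.2495,.12,-3.2))
E
```

```text
t 0.1 p [0.2499 0.6264 0.2301] yaw 68.24 F [ 0.3  0.2 -0.7] op 1.003 ff 0.0
[-42.74 -39.61   3.08] [-1.100e-01  6.000e-02  7.144e+01]
[-53.01 -73.13  11.14] [-1.100e-01  6.000e-02  7.144e+01]
```

Call:
arm_command(series=[-42.7,-39.6,3,0,0,71.4,0,-42.7,-39.6,3,0,0,71.4,0,-42.7,-39.6,3,0,0,71.4,0,-42.7,-39.6,3,0,0,71.4,0,-42.7,-39.6,3,0,0,71.4,0,-42.7,-39.6,3,0,0,71.4,0,-42.7,-39.6,3,0,0,71.4,0,-42.7,-39.6,3,0,0,71.4,0,-42.7,-39.6,3,0,0,71.4,0,-42.7,-39.6,3,0,0,71.4,0])

```text
time: 0.93
eef_pos: [0.4287, 0.249, 0.2095]
tcp_rot: [0.728, 0.685, -0.0, -0.0]
contact_force: [0.1, 1.3, 0.0]
opening: 1.002
finger_force: 0.0
```

```bash
python3 - <<'E'
from h import *
plan((.5,.1,.2,-3.2),(.471,-.2495,.12,-3.2))
E
```

```text
t 0.93 p [0.4287 0.249  0.2095] yaw -3.5 F [0.1 1.3 0. ] op 1.002 ff 0.0
[-14.44   8.02   0.95] [-0.02  0.   -0.3 ]
[-49.5    7.26   8.95] [-0.02  0.   -0.3 ]
```

Call:
arm_command(series=[-14.4,7.5,1,0,0,-0.3,0,-14.4,7.5,1,0,0,-0.3,0,-14.4,7.5,1,0,0,-0.3,0,-49.5,7.3,9,0,0,-0.3,0,-49.5,7.3,9,0,0,-0.3,0,-49.5,7.3,9,0,0,-0.3,0,-49.5,7.3,9,0,0,-0.3,0,-49.5,7.3,9,0,0,-0.3,0,-49.5,7.3,9,0,0,-0.3,0,-49.5,7.3,9,0,0,-0.3,0])

```text
time: 1.77
eef_pos: [0.475, -0.1497, 0.1405]
tcp_rot: [0.725, 0.689, 0.0, -0.0]
contact_force: [1.6, 0.5, 0.3]
opening: 0.994
finger_force: 0.0
```

```bash
python3 - <<'E'
from h import *
plan((.471,-.2495,.12,-3.2),(.471,-.2495,.017,-3.2))
E
```

```text
t 1.77 p [ 0.475  -0.1497  0.1405] yaw -2.87 F [1.6 0.5 0.3] op 0.994 ff 0.0
[-9.99  0.1   2.05] [-0.01 -0.01  0.33]
[-9.99  0.1  12.35] [-0.01 -0.01  0.33]
```

Call:
arm_command(series=[-10,0.1,4,0,0,0.3,0,-10,0.1,4,0,0,0.3,0,-10,0.1,4,0,0,0.3,0,-10,0.1,4,0,0,0.3,0,-10,0.1,5,0,0,0.3,0,-10,0.1,7,0,0,0.3,0,-10,0.1,9,0,0,0.3,0,-10,0.1,11,0,0,0.3,0,-10,0.1,11.8,0,0,0.3,0,-10,0.1,11.8,0,0,0.3,0])

```text
time: 2.6
eef_pos: [0.4703, -0.2451, 0.0207]
tcp_rot: [0.726, 0.688, -0.0, -0.003]
contact_force: [-0.7, 0.3, 1.0]
opening: 0.999
finger_force: 0.0
```

```bash
python3 - <<'E'
from h import *
plan((.471,-.2495,.017,-3.2))
a=shot('top','1');b=shot('side','1')
m=[]
for c,(x,y) in((a,(390,222)),(b,(275,134))): m.append(cv2.resize(c['color'][y-50:y+50,x-50:x+50],(400,400),interpolation=cv2.INTER_CUBIC))
cv2.imwrite('pics/c1.png',np.hstack(m))
E
```

```text
t 2.6 p [ 0.4703 -0.2451  0.0207] yaw -3.07 F [-0.7  0.3  1. ] op 0.999 ff 0.0
[-0.43  0.1   0.37] [-0.25 -0.19  0.13]
```

View pics/c1.png

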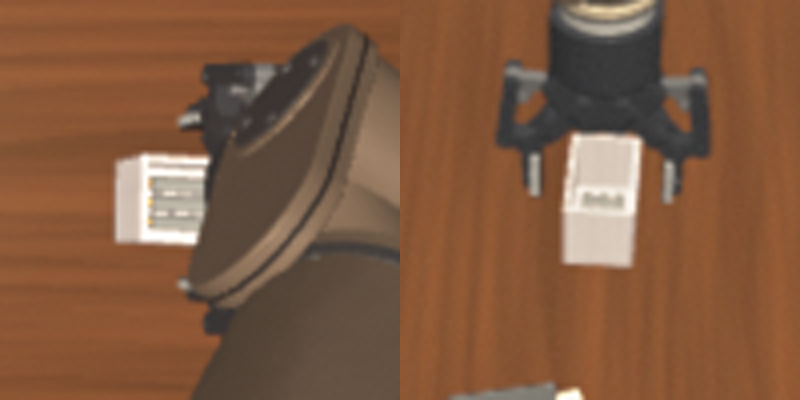

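The fingers straddle the tin symmetrically: tin sides are at x 565-640 and fingers at 535 and 670 in the side crop. Closing now.

Call:
arm_command(series=[0,0,0.7,0,0,0,0,0,0,0.7,0,0,0,0,0,0,0.7,0,0,0,0.3,0,0,0.7,0,0,0,0.6,0,0,0.7,0,0,0,0.6,0,0,0.7,0,0,0,0.6,0,0,0.7,0,0,0,0.6,0,0,0.7,0,0,0,0.6,0,0,0.7,0,0,0,0.6,0,0,0.7,0,0,0,0.6], force=45)

```text
time: 3.53
eef_pos: [0.4722, -0.2482, 0.0168]
tcp_rot: [0.726, 0.687, 0.0, 0.001]
contact_force: [0.7, 0.7, 5.0]
opening: 0.555
finger_force: 48.8
```

```bash
python3 - <<'E'
from h import *
plan((.471,-.2495,.017,-3.2))
E
```

```text
t 3.53 p [ 0.4722 -0.2482  0.0168] yaw -3.16 F [0.7 0.7 5. ] op 0.555 ff 48.8424414396286
[-0.13 -0.12 -0.02] [0.05 0.04 0.04]
```

Call:
arm_command(series=[0,0,-1,0,0,0,0.6,0,0,-3,0,0,0,0.6,0,0,-5,0,0,0,0.6,0,0,-8,0,0,0,0.6,0,0,-11,0,0,0,0.6,0,0,-11,0,0,0,0.6,0,0,-11,0,0,0,0.6])

```text
time: 4.12
eef_pos: [0.4725, -0.2482, 0.1279]
tcp_rot: [0.726, 0.687, 0.0, 0.002]
contact_force: [-0.2, -0.0, -1.9]
opening: 0.554
finger_force: 48.4
```

```bash
python3 - <<'E'
from h import *
plan((.5237,.0104,.12,11.4))
E
```

```text
t 4.12 p [ 0.4725 -0.2482  0.1279] yaw -3.16 F [-0.2 -0.  -1.9] op 0.554 ff 48.382941484451294
[26.1   3.69  0.75] [  0.15   0.13 -14.56]
```

Call:
arm_command(series=[2,0.3,0,0,0,-1,0.6,5,0.7,0,0,0,-3,0.6,8,1.1,0,0,0,-5,0.6,11,1.6,0,0,0,-7,0.6,14,2,0,0,0,-8,0.6,17,2.4,0,0,0,-10,0.6,20,2.8,0.3,0,0,-12,0.6,23,3.2,0.5,0,0,-13,0.6,25,3.5,0.7,0,0,-14.5,0.6,26.1,3.7,0.7,0,0,-14.5,0.6])

```text
time: 4.95
eef_pos: [0.5208, 0.0135, 0.116]
tcp_rot: [0.633, 0.774, -0.001, -0.003]
contact_force: [-0.8, 0.6, -0.5]
opening: 0.552
finger_force: 48.4
```

Call:
arm_command(series=[0,0,0,0,0,0,0.6,0,0,0,0,0,0,0.6,0,0,0,0,0,0,0.6,0,0,0,0,0,0,0.6,0,0,0,0,0,0,0.6])

```text
time: 5.37
eef_pos: [0.5231, 0.0097, 0.1192]
tcp_rot: [0.635, 0.773, -0.0, 0.0]
contact_force: [0.3, -0.1, -2.7]
opening: 0.553
finger_force: 48.4
```

```bash
python3 - <<'E'
from h import *
plan((.5237,.0104,.12,11.4))
a=shot('top','2');b=shot('side','2')
plan((.5237,.0104,.12,11.4))
m=[]
for c,(x,y) in((a,(279,202)),(b,(254,180))): m.append(cv2.resize(c['color'][y-40:y+40,x-40:x+40],(400,400),interpolation=cv2.INTER_CUBIC)); print(x-40,y-40)
cv2.imwrite('pics/c2.png',np.hstack(m))
E
```

```text
t 5.37 p [0.5231 0.0097 0.1192] yaw 11.23 F [ 0.3 -0.1 -2.7] op 0.553 ff 48.3551162481308
[ 0.06  0.07 -0.08] [-0.    0.01 -0.17]
t 5.47 p [0.5231 0.0099 0.1193] yaw 11.26 F [ 0.3 -0.1 -1.1] op 0.553 ff 48.35525035858154
[ 0.04  0.06 -0.07] [ 0.01  0.01 -0.14]
239 162
214 140
```

View pics/c2.png

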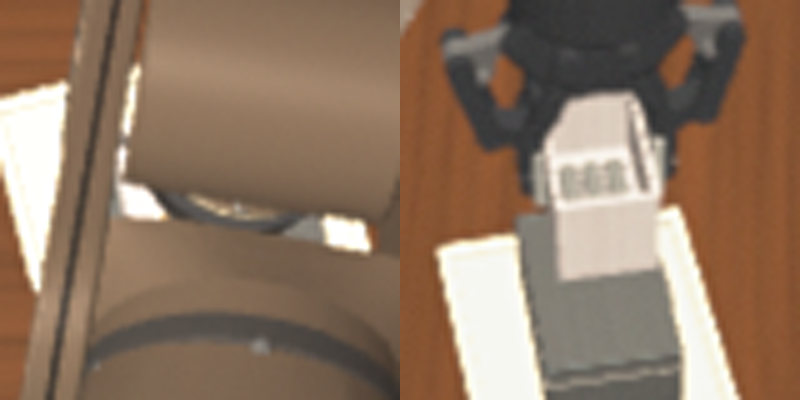

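The side crop shows the held tin over the case, with front lower corners at (560,278) and (660,268) and front rim corners at (556,207) and (657,192).

```bash
python3 - <<'E'
from h import *
b=load('side','2')
f=lambda p:(np.array(p)+.5)/5-.5+[214,140]
L=np.array([np.cos(np.radians(101.3)),np.sin(np.radians(101.3))])
for p,z in(([(160,278),(260,268)],.1025),([(156,207),(257,192)],.1525)):
    P=onz(b,f(p),z)[:,:2];d=P[1]-P[0];print(P.mean(0)-L*.04,np.linalg.norm(d),np.degrees(np.arctan2(d[1],d[0])))
E
```

```text
[0.52317146 0.00919169] 0.04762164266440384 -171.04209018026344
[0.524222  0.0079353] 0.04700078264230118 -167.2345429634726
```

Call:
arm_command(series=[0.2,0.06,0,0,0,-0.1,0.6,0.2,0.06,1,0,0,-0.1,0.6,0.2,0.06,2,0,0,-0.1,0.6,0.2,0.06,3,0,0,-0.1,0.6,0.2,0.06,4,0,0,-0.1,0.6,0.2,0.06,4.5,0,0,-0.1,0.6,0.2,0.06,4.8,0,0,-0.1,0.6,0.2,0.06,5,0,0,-0.1,0.6,0.2,0.06,5,0,0,-0.1,0.6,0.2,0.06,5,0,0,-0.1,0.6])

```text
time: 6.3
eef_pos: [0.5237, 0.0128, 0.0694]
tcp_rot: [0.633, 0.774, 0.0, 0.0]
contact_force: [0.3, -1.2, -1.2]
opening: 0.557
finger_force: 48.3
```

Call:
arm_command(series=[0,0,0.1,0,0,0,0.6,0,0,0.1,0,0,0,0.6,0,0,0.1,0,0,0,0.6])

```text
time: 6.55
eef_pos: [0.5235, 0.0128, 0.0685]
tcp_rot: [0.633, 0.774, 0.0, 0.0]
contact_force: [0.0, 0.4, -1.8]
opening: 0.561
finger_force: 48.3
```

Call:
arm_command(series=[-0.1,0,0.1,0,0,0,0.6,-0.1,0,0.1,0,0,0,0.6,-0.1,0,0.15,0,0,0,0.6,-0.1,0,0.15,0,0,0,0.6])

```text
time: 6.88
eef_pos: [0.5239, 0.012, 0.0678]
tcp_rot: [0.633, 0.774, 0.0, 0.0]
contact_force: [-2.6, 1.8, 5.7]
opening: 0.557
finger_force: 49.0
```

Contact with the case (Fz +5.7). Releasing.

Call:
arm_command(series=[0,0,0,0,0,0,0.5,0,0,0,0,0,0,0.4,0,0,0,0,0,0,0.2,0,0,0,0,0,0,0,0,0,0,0,0,0,0,0,0,0,0,0,0,0,0,0,-2,0,0,0,0,0,0,-4,0,0,0,0,0,0,-7,0,0,0,0,0,0,-10,0,0,0,0])

```text
time: 7.72
eef_pos: [0.5226, 0.012, 0.1667]
tcp_rot: [0.633, 0.774, -0.001, -0.001]
contact_force: [1.3, 0.4, -0.8]
opening: 0.997
finger_force: 0.0
```

```bash
python3 - <<'E'
from h import *
plan((.484,.279,.16,-2.6))
E
```

```text
t 7.72 p [0.5226 0.012  0.1667] yaw 11.44 F [ 1.3  0.4 -0.8] op 0.997 ff 0.0
[26.94  1.51  0.69] [-0.14 -0.03 14.04]
```

Call:
arm_command(series=[27,1.5,0.7,0,0,14,0.4,27,1.5,0.7,0,0,14,0.4,27,1.5,0.7,0,0,14,0.4,27,1.5,0.7,0,0,14,0.4,27,1.5,0.7,0,0,14,0.4,27,1.5,0.7,0,0,14,0.4,27,1.5,3,0,0,14,0.4,27,1.5,5,0,0,14,0.4,27,1.5,7,0,0,14,0.4,27,1.5,8,0,0,14,0.4])

```text
time: 8.55
eef_pos: [0.4827, 0.2797, 0.0838]
tcp_rot: [0.722, 0.692, -0.002, -0.001]
contact_force: [-0.4, -0.8, -1.0]
opening: 0.601
finger_force: 0.0
```

Call:
arm_command(series=[0,0,0,0,0,0,0.4,0,0,0,0,0,0,0.4,0,0,0,0,0,0,0.4,0,0,0,0,0,0,0.4])

```text
time: 8.88
eef_pos: [0.486, 0.2795, 0.0884]
tcp_rot: [0.723, 0.691, 0.001, 0.001]
contact_force: [-0.3, 0.7, 0.3]
opening: 0.596
finger_force: 0.0
```

```bash
python3 - <<'E'
from h import *
plan((.484,.279,.024,-2.6))
a=shot('top','3');b=shot('side','3')
m=[]
for c,(x,y) in((a,(279,202)),(b,(267,301)),(b,(254,180))): m.append(cv2.resize(c['color'][y-28:y+28,x-28:x+28],(266,400)if 0 else (266,266),interpolation=cv2.INTER_CUBIC)); print(x-28,y-28)
cv2.imwrite('pics/c3.png',np.hstack(m))
E
```

```text
t 8.88 p [0.486  0.2795 0.0884] yaw -2.61 F [-0.3  0.7  0.3] op 0.596 ff 0.0
[-0.07 -0.22  6.44] [ 0.16 -0.06 -0.01]
251 174
239 273
226 152
```

View pics/c3.png

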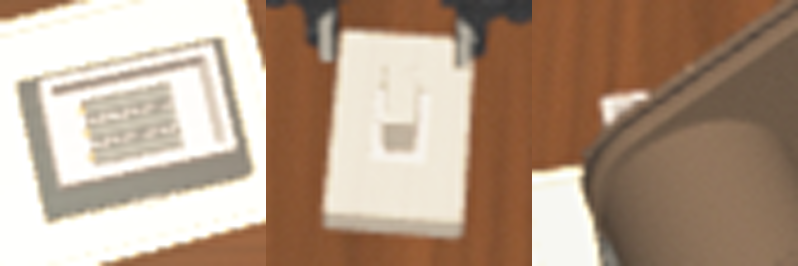

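The top crop shows the tin squarely on the case, rim corners (40,77), (216,40), (238,150), (62,187). The side crop shows the fingers astride the lid pair, with the knob's front top edge at (401,122).

```bash
python3 - <<'E'
from h import *
a0=load('top','0');a=load('top','3');b=load('side','3')
g=lambda p,o,s:(np.array(p)+.5)/s-.5+np.array(o)
rect(a,g([(40,77),(216,40),(238,150),(62,187)],(251,174),4.75),.101)
rect(a,g([(18,80),(216,38),(253,178),(50,222)],(251,174),4.75),.051)
print('knob top cam',onz(a0,g([(121,131)],(137,193),266/54),.049), 'side front edge',onz(b,g([(135,122)],(239,273),4.75),.049), 'side c0',onz(load('side','0'),g([(135,93)],(240,274),266/54),.049))
E
```

```text
[0.5255 0.0106] long ang 101.1 sides [0.0823 0.0513 0.0817 0.0512]
[0.5235 0.0094] long ang 101.4 sides [0.0982 0.0701 0.0999 0.0703]
knob top cam [[0.48520878 0.27839645 0.049     ]] side front edge [[0.48294059 0.2942687  0.049     ]] side c0 [[0.48326981 0.28026468 0.049     ]]
```

Call:
arm_command(series=[-0.05,-0.15,2,0,0,0,0.4,-0.05,-0.15,4,0,0,0,0.4,-0.05,-0.15,5.5,0,0,0,0.4,-0.05,-0.15,6.3,0,0,0,0.4,-0.05,-0.15,6.3,0,0,0,0.5,-0.05,-0.15,6.3,0,0,0,0.7,-0.05,-0.15,6.3,0,0,0,0.9,-0.05,-0.15,6.3,0,0,0,0.95,-0.05,-0.15,6.3,0,0,0,0.95,-0.05,-0.15,6.3,0,0,0,0.95], force=60)

```text
time: 9.82
eef_pos: [0.4842, 0.2795, 0.0252]
tcp_rot: [0.723, 0.691, 0.001, 0.001]
contact_force: [-0.5, -0.3, 4.7]
opening: 0.176
finger_force: 59.7
```

Call:
arm_command(series=[0,0,0,0,0,0,0.95,0,0,0,0,0,0,0.95,0,0,0,0,0,0,0.95])

```text
time: 10.07
eef_pos: [0.4842, 0.2795, 0.0252]
tcp_rot: [0.723, 0.691, 0.001, 0.001]
contact_force: [-1.0, -1.0, 5.5]
opening: 0.179
finger_force: 59.9
```

```bash
python3 - <<'E'
from h import *
plan((.484,.279,.025,-2.6))
E
```

```text
t 10.07 p [0.4842 0.2795 0.0252] yaw -2.56 F [-1.  -1.   5.5] op 0.179 ff 59.93254601955414
[-0.05 -0.02  0.02] [ 0.13 -0.05  0.04]
```

Call:
arm_command(series=[0,0,-1,0,0,0,0.95,0,0,-3,0,0,0,0.95,0,0,-5,0,0,0,0.95,0,0,-8,0,0,0,0.95,0,0,-11,0,0,0,0.95,0,0,-14,0,0,0,0.95,0,0,-15,0,0,0,0.95,0,0,-15,0,0,0,0.95,0,0,-15,0,0,0,0.95])

```text
time: 10.82
eef_pos: [0.4825, 0.2788, 0.1727]
tcp_rot: [0.723, 0.691, -0.001, -0.0]
contact_force: [-0.7, 0.4, -3.3]
opening: 0.172
finger_force: 58.9
```

```bash
python3 - <<'E'
from h import *
plan((.5241,.0112,.165,11.4))
E
```

```text
t 10.82 p [0.4825 0.2788 0.1727] yaw -2.56 F [-0.7  0.4 -3.3] op 0.172 ff 58.89617621898651
[-26.55   5.35   0.78] [ -0.06   0.02 -13.96]
```

Call:
arm_command(series=[-1,0.2,0,0,0,-0.5,0.95,-3,0.6,0,0,0,-1.5,0.95,-6,1.2,0,0,0,-3,0.95,-9,1.8,0,0,0,-5,0.95,-12,2.4,0,0,0,-7,0.95,-15,3,0,0,0,-8.5,0.95,-18,3.6,0,0,0,-10,0.95,-21,4.2,0,0,0,-11.5,0.95,-23.5,4.7,0,0,0,-13,0.95,-25.5,5.1,0,0,0,-14,0.95])

```text
time: 11.65
eef_pos: [0.5208, 0.0203, 0.17]
tcp_rot: [0.633, 0.774, -0.002, -0.003]
contact_force: [-0.6, 0.6, -2.2]
opening: 0.176
finger_force: 58.8
```

Call:
arm_command(series=[-0.6,0.2,0,0,0,0,0.95,-1,0.3,0,0,0,0,0.95,-1,0.3,0,0,0,0,0.95,-1,0.3,0,0,0,0,0.95,-1,0.3,0,0,0,0,0.95,-1,0.3,0,0,0,0,0.95])

```text
time: 12.15
eef_pos: [0.5273, 0.0139, 0.1734]
tcp_rot: [0.633, 0.774, -0.0, -0.0]
contact_force: [0.5, 0.1, -2.5]
opening: 0.176
finger_force: 58.8
```

```bash
python3 - <<'E'
from h import *
b=shot('side','4')
plan((.5241,.0112,.145,11.4))
x,y=254,172
cv2.imwrite('pics/c4.png',cv2.resize(b['color'][y-50:y+50,x-50:x+50],(600,600),interpolation=cv2.INTER_CUBIC)); print(x-50,y-50)
E
```

```text
t 12.2 p [0.5274 0.0138 0.1735] yaw 11.52 F [-0.7  0.2 -2.2] op 0.177 ff 58.823336362838745
[-0.19 -0.38  2.85] [-0.01 -0.01  0.12]
204 122
```

View pics/c4.png

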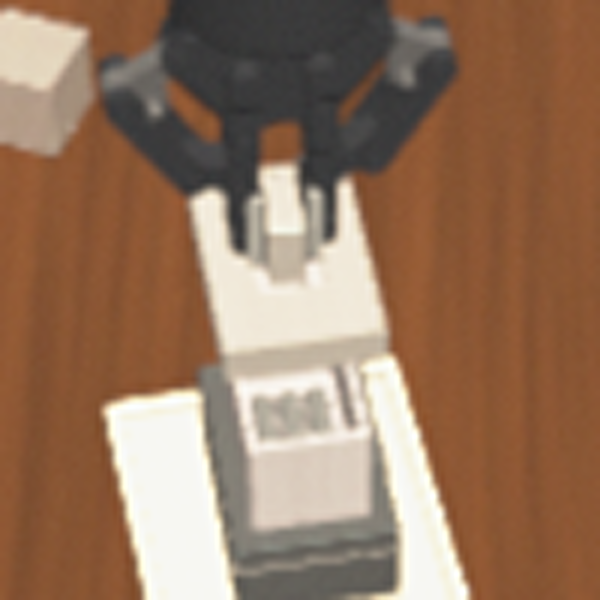

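The side crop shows the lid pair held level above the tin. The knob's front top edge is at (286,236), and the tin's front rim corners are at (248,448) and (370,430).

```bash
python3 - <<'E'
from h import *
b=load('side','4')
g=lambda p:(np.array(p)+.5)/6-.5+[204,122]
L=np.array([np.cos(np.radians(101.4)),np.sin(np.radians(101.4))])
print('knob ctr',onz(b,g([(286,236)]),.1973)[0,:2]-L*.015)
print('tin ctr rim',onz(b,g([(248,448),(370,430)]),.101).mean(0)[:2]-L*.04,'base',onz(b,g([(253,530),(373,513)]),.051).mean(0)[:2]-L*.04)
P=onz(b,g([(228,382),(387,353)]),.1735-.0252+.005); print('cap front lower',P.mean(0)[:2]-L*.047,np.linalg.norm(P[0]-P[1]))
E
```

```text
knob ctr [0.52754007 0.01744032]
tin ctr rim [0.52444371 0.00965434] base [0.52338767 0.01093623]
cap front lower [0.5253622  0.01203616] 0.06180111944566296
```

```bash
python3 - <<'E'
from h import *
b=load('side','4')
a=np.radians(11.5);S=np.array([np.cos(a),np.sin(a),0]);L=np.array([-np.sin(a),np.cos(a),0])
c=np.array([.5274,.0136,0]); z0=.1735-.0252
w=lambda s,l,z:(proj(b,c+S*s+L*l+[0,0,z0+z])[0]-[204,122]+.5)*6-.5
for n,v in {'knob top front':[(s,.015,.049) for s in(.008,-.008)],'knob front at cap':[(s,.015,.021) for s in(.008,-.008)],'knob top back':[(s,-.015,.049) for s in(.008,-.008)],'slot front':[(s,.019,.021) for s in(.012,-.012)],'cap top front':[(s,.047,.021) for s in(.031,-.031)],'cap low front':[(s,.047,.005) for s in(.031,-.031)]}.items(): print(n,[w(*q).round() for q in v])
im=b['color'][150:180,244:262].mean(2).astype(int); print(im[:, (286//6+204-244)-1:(286//6+204-244)+2].T)
E
```

```text
knob top front [array([266., 231.]), array([308., 226.])]
knob front at cap [array([267., 283.]), array([309., 278.])]
knob top back [array([253., 176.]), array([295., 170.])]
slot front [array([259., 292.]), array([321., 284.])]
cap top front [array([220., 353.]), array([383., 331.])]
cap low front [array([221., 381.]), array([383., 360.])]
[[226 221 229 230 230 231 231 232 232 236 238 185 181 182 182 181 180 178
  184 216 236 230 229 229 229 229 230 230 228 212]
 [229 228 229 230 231 230 230 230 231 235 237 186 180 181 180 180 180 178
  187 217 236 231 229 229 229 229 229 229 227 209]
 [217 215 219 231 233 231 230 231 233 235 236 188 180 180 181 179 178 178
  191 223 236 230 230 230 230 229 230 230 226 204]]
```

```bash
python3 - <<'E'
from h import *
b=load('side','3')
a=np.radians(-2.6);S=np.array([np.cos(a),np.sin(a),0]);L=np.array([-np.sin(a),np.cos(a),0])
def pr(b,c,l,z): return proj(b,np.array(c)+L*l+[0,0,z])[0].round(2)
c=[.4842,.2795,0]
print('knob TF',pr(b,c,.015,.049),'KF cap',pr(b,c,.015,.021),'cap low F',pr(b,c,.047,.005),'cap top F',pr(b,c,.047,.021))
u=int(round(pr(b,c,.015,.049)[0]))
im=b['color'].mean(2).astype(int); print(u,list(enumerate(im[286:328,u],286)))
# held: cap and tin columns
b=load('side','4');im=b['color'].mean(2).astype(int)
a=np.radians(11.5);L=np.array([-np.sin(a),np.cos(a),0]);z0=.1735-.0252;c=[.5274,.0138,0]
print('held',[pr(b,c,l,z0+z) for l,z in((.015,.049),(.047,.021),(.047,.005))]);print(list(enumerate(im[174:188,254],174)))
t=[.5242,.0107,0];print('tin',[pr(b,t,l,z) for l,z in((.04,.101),(.04,.051),(.037,.101))]);print(list(enumerate(im[186:222,255],186)))
E
```

```text
knob TF [266.11 298.36] KF cap [266.05 304.64] cap low F [265.02 321.46] cap top F [265.04 318.08]
266 [(286, np.int64(229)), (287, np.int64(230)), (288, np.int64(229)), (289, np.int64(230)), (290, np.int64(229)), (291, np.int64(230)), (292, np.int64(230)), (293, np.int64(229)), (294, np.int64(230)), (295, np.int64(231)), (296, np.int64(230)), (297, np.int64(233)), (298, np.int64(229)), (299, np.int64(181)), (300, np.int64(175)), (301, np.int64(177)), (302, np.int64(177)), (303, np.int64(175)), (304, np.int64(195)), (305, np.int64(231)), (306, np.int64(241)), (307, np.int64(231)), (308, np.int64(229)), (309, np.int64(230)), (310, np.int64(230)), (311, np.int64(230)), (312, np.int64(230)), (313, np.int64(229)), (314, np.int64(229)), (315, np.int64(230)), (316, np.int64(231)), (317, np.int64(231)), (318, np.int64(222)), (319, np.int64(180)), (320, np.int64(176)), (321, np.int64(164)), (322, np.int64(115)), (323, np.int64(94)), (324, np.int64(93)), (325, np.int64(95)), (326, np.int64(92)), (327, np.int64(93))]
held [array([251.39, 159.75]), array([253.89, 178.6 ]), array([253.99, 183.38
[... 479 characters left out ...]
), (190, np.int64(172)), (191, np.int64(166)), (192, np.int64(165)), (193, np.int64(180)), (194, np.int64(214)), (195, np.int64(236)), (196, np.int64(215)), (197, np.int64(204)), (198, np.int64(203)), (199, np.int64(203)), (200, np.int64(206)), (201, np.int64(205)), (202, np.int64(204)), (203, np.int64(204)), (204, np.int64(205)), (205, np.int64(204)), (206, np.int64(205)), (207, np.int64(206)), (208, np.int64(196)), (209, np.int64(158)), (210, np.int64(127)), (211, np.int64(130)), (212, np.int64(127)), (213, np.int64(94)), (214, np.int64(112)), (215, np.int64(134)), (216, np.int64(108)), (217, np.int64(95)), (218, np.int64(96)), (219, np.int64(95)), (220, np.int64(94)), (221, np.int64(93))]
```

Call:
arm_command(series=[-0.27,-0.36,0,0,0,0,0.95,-0.27,-0.36,1,0,0,0,0.95,-0.27,-0.36,2,0,0,0,0.95,-0.27,-0.36,3,0,0,0,0.95,-0.27,-0.36,3.5,0,0,0,0.95,-0.27,-0.36,3.5,0,0,0,0.95,-0.27,-0.36,3.5,0,0,0,0.95,-0.27,-0.36,3.5,0,0,0,0.95])

```text
time: 12.87
eef_pos: [0.5249, 0.0094, 0.1388]
tcp_rot: [0.633, 0.774, 0.0, 0.0]
contact_force: [-0.6, -1.0, -2.0]
opening: 0.169
finger_force: 58.8
```

```bash
python3 - <<'E'
from h import *
plan((.5241,.0104,.1122,11.3))
E
```

```text
t 12.87 p [0.5249 0.0094 0.1388] yaw 11.44 F [-0.6 -1.  -2. ] op 0.169 ff 58.82318615913391
[ 0.11 -0.06  2.66] [0.02 0.01 0.14]
```

Lowering in steps, watching the force.

Call:
arm_command(series=[0.1,-0.05,0.4,0,0,0,0.95,0.1,-0.05,0.8,0,0,0,0.95,0.1,-0.05,1.1,0,0,0,0.95,0.1,-0.05,1.4,0,0,0,0.95,0.1,-0.05,1.6,0,0,0,0.95,0.1,-0.05,1.6,0,0,0,0.95,0.1,-0.05,1.6,0,0,0,0.95])

```text
time: 13.45
eef_pos: [0.5239, 0.0104, 0.1225]
tcp_rot: [0.633, 0.774, -0.0, -0.0]
contact_force: [0.4, -0.6, -3.2]
opening: 0.175
finger_force: 58.8
```

Call:
arm_command(series=[0,0,0.3,0,0,0,0.95,0,0,0.6,0,0,0,0.95,0,0,0.8,0,0,0,0.95,0,0,0.9,0,0,0,0.95,0,0,0.95,0,0,0,0.95,0,0,0.95,0,0,0,0.95])

```text
time: 13.95
eef_pos: [0.5238, 0.0104, 0.113]
tcp_rot: [0.633, 0.774, -0.0, -0.0]
contact_force: [-1.1, -0.3, -1.9]
opening: 0.177
finger_force: 58.8
```

Call:
arm_command(series=[0,0,0.1,0,0,0,0.95,0,0,0.1,0,0,0,0.95,0,0,0.1,0,0,0,0.95])

```text
time: 14.2
eef_pos: [0.5241, 0.0103, 0.1123]
tcp_rot: [0.633, 0.774, 0.0, 0.0]
contact_force: [0.6, 0.1, -2.3]
opening: 0.175
finger_force: 58.8
```

Call:
arm_command(series=[0,0,0.1,0,0,0,0.95,0,0,0.1,0,0,0,0.95,0,0,0.1,0,0,0,0.95])

```text
time: 14.45
eef_pos: [0.5243, 0.0103, 0.1122]
tcp_rot: [0.633, 0.774, 0.0, 0.0]
contact_force: [-2.9, 0.7, 5.2]
opening: 0.174
finger_force: 59.6
```

Call:
arm_command(series=[0,0,0,0,0,0,0.8,0,0,0,0,0,0,0.7,0,0,0,0,0,0,0.5,0,0,0,0,0,0,0.4,0,0,0,0,0,0,0.4,0,0,0,0,0,0,0.4,0,0,-1,0,0,0,0.3,0,0,-3,0,0,0,0,0,0,-4,0,0,0,0,0,0,-4,0,0,0,0])

```text
time: 15.28
eef_pos: [0.5262, 0.01, 0.1549]
tcp_rot: [0.633, 0.774, 0.002, 0.003]
contact_force: [0.3, -0.5, -0.2]
opening: 0.997
finger_force: 0.0
```

```bash
python3 - <<'E'
from h import *
b=shot('side','5')
plan((.5241,.0106,.112,11.4))
x,y=254,172
cv2.imwrite('pics/c5.png',cv2.resize(b['color'][y-50:y+50,x-50:x+50],(600,600),interpolation=cv2.INTER_CUBIC))
E
```

```text
t 15.33 p [0.5253 0.0102 0.1533] yaw 11.44 F [ 0.3 -0.5  0.6] op 0.999 ff 0.0
[ 0.07 -0.13  4.13] [0.24 0.09 0.04]
```

View pics/c5.png

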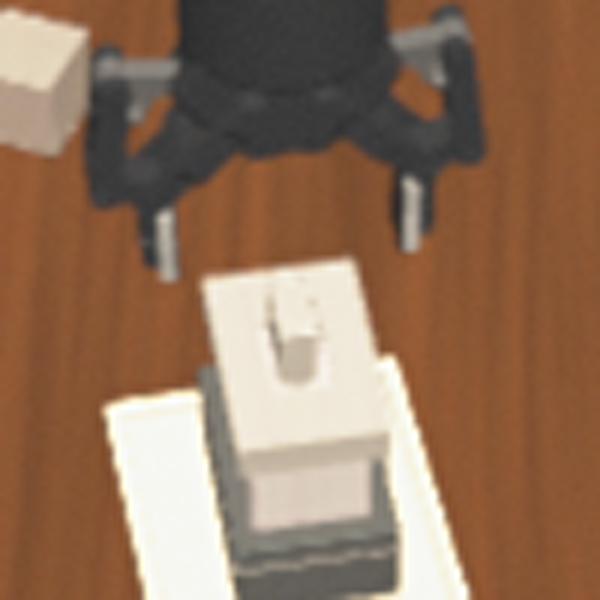

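The lids are seated: the cap front edge runs (243,452)-(390,432) with its skirt around the tin rim, and the knob stands free in its slot. Locating the cap for its grip.

```bash
python3 - <<'E'
from h import *
b=load('side','5')
g=lambda p:(np.array(p)+.5)/6-.5+[204,122]
rect(b,g([(203,277),(354,259),(389,434),(243,455)]),.108)
plan((.5241,.0106,.076,11.4))
E
```

```text
[0.5227 0.0101] long ang 101.1 sides [0.0627 0.0961 0.0579 0.0976]
t 15.33 p [0.5253 0.0102 0.1533] yaw 11.44 F [ 0.3 -0.5  0.6] op 0.999 ff 0.0
[ 0.08 -0.14  7.73] [0.24 0.09 0.04]
```

Call:
arm_command(series=[0.03,-0.18,1,0,0,0,0,0.03,-0.18,3,0,0,0,0,0.03,-0.18,5,0,0,0,0,0.03,-0.18,6.5,0,0,0,0,0.03,-0.18,7.5,0,0,0,0,0.03,-0.18,7.7,0,0,0,0,0.03,-0.18,7.7,0,0,0,0,0.03,-0.18,7.7,0,0,0,0])

```text
time: 16.0
eef_pos: [0.5224, 0.0102, 0.0744]
tcp_rot: [0.633, 0.774, 0.0, 0.0]
contact_force: [-0.2, -0.0, 1.1]
opening: 0.999
finger_force: 0.0
```

```bash
python3 - <<'E'
from h import *
b=shot('side','6')
plan((.5237,.0104,.076,11.4))
x,y=254,172
cv2.imwrite('pics/c6.png',cv2.resize(b['color'][y-50:y+50,x-50:x+50],(600,600),interpolation=cv2.INTER_CUBIC))
E
```

```text
t 16.05 p [0.5228 0.0102 0.0749] yaw 11.44 F [0.3 0.1 1. ] op 1.003 ff 0.0
[ 0.    0.09 -0.1 ] [0.08 0.03 0.04]
```

View pics/c6.png

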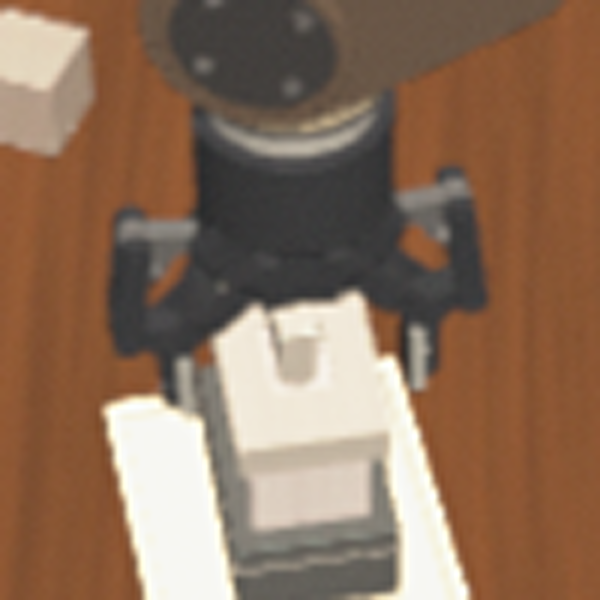

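The fingers straddle the cap, with pads at x 193 and 410 and cap sides at about 223 and 372, slightly off to -x. I'll nudge 1 mm and close gently.

Call:
arm_command(series=[0,0.1,0,0,0,0,0,0,0.1,0,0,0,0,0.1,0,0.1,0,0,0,0,0.15,0,0.1,0,0,0,0,0.2,0,0.1,0,0,0,0,0.25,0,0.1,0,0,0,0,0.3,0,0.1,0,0,0,0,0.4,0,0.1,0,0,0,0,0.4,0,0.1,0,0,0,0,0.4,0,0.1,0,0,0,0,0.4], force=30)

```text
time: 16.88
eef_pos: [0.5231, 0.0105, 0.0745]
tcp_rot: [0.633, 0.774, -0.0, -0.0]
contact_force: [-2.5, 0.3, 3.6]
opening: 0.723
finger_force: 33.3
```

Call:
arm_command(series=[0,0,-0.2,0,0,0,0.4,0,0,-0.4,0,0,0,0.4,0,0,-0.7,0,0,0,0.4,0,0,-1,0,0,0,0.4,0,0,-1.4,0,0,0,0.4,0,0,-1.8,0,0,0,0.4,0,0,-2.3,0,0,0,0.4,0,0,-2.8,0,0,0,0.4,0,0,-3.4,0,0,0,0.4,0,0,-4,0,0,0,0.4])

```text
time: 17.72
eef_pos: [0.5232, 0.0105, 0.1149]
tcp_rot: [0.633, 0.774, 0.0, 0.0]
contact_force: [-0.8, 0.7, -0.0]
opening: 0.721
finger_force: 32.9
```

Call:
arm_command(series=[0,0,-1,0,0,0,0.4,0,0,-2,0,0,0,0.4,0,0,-3,0,0,0,0.4,0,0,-4.5,0,0,0,0.4,0,0,-6,0,0,0,0.4,0,0,-6.5,0,0,0,0.4,0,0,-6.5,0,0,0,0.4,0,0,-6.5,0,0,0,0.4,0,0,-6.5,0,0,0,0.4,0,0,-6.5,0,0,0,0.4])

```text
time: 18.55
eef_pos: [0.5224, 0.0106, 0.178]
tcp_rot: [0.633, 0.774, -0.001, -0.001]
contact_force: [-0.3, -0.1, -1.7]
opening: 0.72
finger_force: 33.0
```

Call:
arm_command(series=[0,0,0,0,0,0,0.4,0,0,0,0,0,0,0.4,0,0,0,0,0,0,0.4,0,0,0,0,0,0,0.4,0,0,0,0,0,0,0.4,0,0,0,0,0,0,0.4])

```text
time: 19.05
eef_pos: [0.5231, 0.0105, 0.1791]
tcp_rot: [0.633, 0.774, -0.0, -0.0]
contact_force: [-0.2, -0.2, -1.5]
opening: 0.726
finger_force: 33.0
```

```bash
python3 - <<'E'
from h import *
b=shot('side','7')
plan((.5237,.0104,.18,11.4))
x,y=254,165
cv2.imwrite('pics/c7.png',cv2.resize(b['color'][y-60:y+60,x-60:x+60],(600,600),interpolation=cv2.INTER_CUBIC))
E
```

```text
t 19.1 p [0.5231 0.0105 0.1792] yaw 11.44 F [-0.6 -0.3 -1.5] op 0.718 ff 32.95322924852371
[-0.02  0.06 -0.08] [0.   0.   0.04]
```

View pics/c7.png

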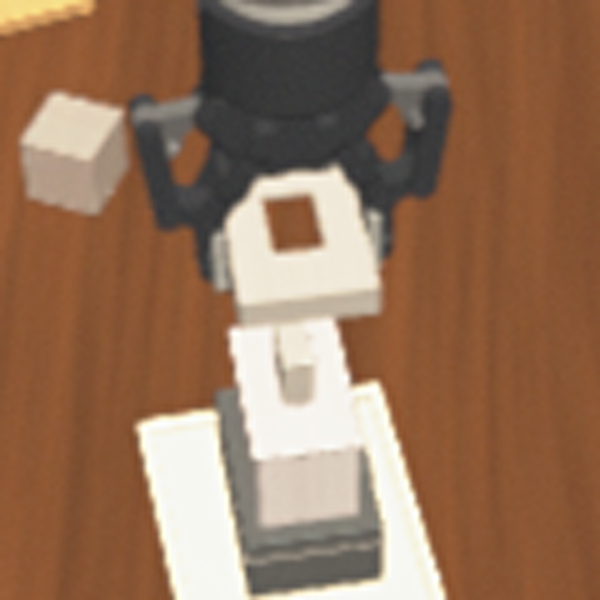

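The cap hangs level in the fingers at (305,245), lifted 10.4 cm. The inner lid is seated on the tin at (295,390), and the tin stands on the case.

```bash
python3 -c "
from h import *
print(ctrl.sign_off())"
```

```text
the job is handed in; nothing more can be done
None
```

I've handed the job in at about 19 s of the 72 s allowed: the tin stands on the case, the inner lid is seated in it, and the gripper holds the cap level about 10 cm above where it sat; the sign-off returned no verdict.

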